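# Set the end cap on a thread-cone stand

### The job

The end cap on the stand with the cone of thread has only been started on its stud: screw it down clockwise until it bottoms out, then back it off a quarter turn so the cone can spin freely, and finish still gripping the cap between the fingers at that setting, not letting go. Leave the cap of the other stand and the things on the bench as they are.

Things in the scene. Friction and masses are not known exactly. Their poses are not given: they have to be found in the camera images.
- cone_cap_mid (a point): The cap to be set: round knurled aluminium cap, 36 mm in diameter and 45 mm tall, upright, on the threaded stud on top of the cone stand. This point is on its axis, 22.5 mm above its lower face; z up, x along the dark raised rib on its top (middle to rim), turning with the cap. Right-hand thread: clockwise seen from above screws it down, 6 mm per turn. Room all round for open fingers to swing.
- cone_cap (a joint): Rotation of that cap about its fixed axis, rad: 0 = bottomed out (hard stop), grows as it is unscrewed (anticlockwise seen from above); starts a third to two thirds of a turn up. It turns against a light friction of about 0.08 N m and stays where it is left. Being round and metal it slips harmlessly between the fingers if turned on beyond the stop.
- cone_stand: The stand that holds the CONE of thread (92 mm across at the foot, tapering to 54 mm at the top): grey round foot 112 mm across and 12 mm high, screwed to the bench; cone up to 100 mm above the bench, steel washer 42 mm across on it, up to 103 mm, where the cap bottoms out. Origin under its centre, on the bench; z up.
- spool_stand: The other stand, alike but holding a straight SPOOL with two wooden flanges 72 mm across; same heights, screwed to the bench. Leave it alone. Origin under its centre, on the bench.
- spool_cap_rib (a point): Point on the spool stand's cap (same cap, already set), at the rim end of the rib on its top, 15 mm from its axis and about 149 mm above the bench. That cap must not be turned.
- tape_roll: Roll of pale tape lying flat, 100 mm across, 36 mm high; origin under its centre. Bystander.
- tack_hammer: Small hammer, 260 mm long, lying on the bench at the robot's right; origin near its middle. Bystander.
- glue_bottle: White plastic bottle, 52 mm across, 150 mm tall, standing; origin under its centre. Bystander.
- tack_jar: Glass jar with a steel lid, 64 mm across, 75 mm tall; origin under its centre. Bystander.
- stretcher: Wooden webbing stretcher (paddle), 205 mm long, 24 mm high, lying flat; origin near its middle. Bystander.
- loose_spool: Loose wooden-flanged spool without a stand, 72 mm across, 75 mm tall, standing; origin under its centre. Bystander.
- chalk_block: Flat block of tailor's chalk, 60 x 40 x 12 mm; origin under its centre. Bystander.

How it is judged (in metres and radians):
On the way:
1. the cone stand's cap has been screwed down until it bottoms out (value of joint cone_cap below 0.08 rad), for 0.1 s.
At the end, for the whole second after the job is handed in: The cap stands still a quarter turn (within 20 degrees) above its bottomed-out position, with the fingers still closed on it: pressing it with over 4 N, the grasp point within 15 mm of its axis (value of joint cone_cap between 1.22 and 1.92 rad and velocity of joint cone_cap between -0.1 and 0.1 rad/s and contact force between the fingers and cone_cap above 4 N and horizontal distance between the grasp point and cone_cap_mid below 0.015 m); the arm keeps its last pose, push and grip.
It fails at once if the other stand's cap was turned (its rib's end moved over 6 mm) (distance of spool_cap_rib from where it was at the start of the episode above 0.006 m).
It fails at once if one of the loose things on the bench was pushed over 30 mm (distance of any of tape_roll, tack_hammer, glue_bottle, tack_jar, stretcher, loose_spool, chalk_block from where it was at the start of the episode above 0.03 m).
It also fails if it takes over 54 s, if anything falls off the work surface, if the arm or the gripper's body presses on something with over 40 N, if the wrist force passes 120 N, or if a joint passes its speed limit or range.

### The arm

A 6-joint arm with a two-finger parallel gripper is mounted at the origin on the work surface. World frame = base frame: x ahead of the robot, y to its left, z up, the work surface at z = 0. Lengths are in m, angles in degrees, forces in N, time in s.
With the tool pointing down it reaches from about 0.325 to 0.85 m from the base axis. Payload 15.5 kg.
Tool frame: the origin (TCP) lies midway between the tips of the shut fingers; the grasp point (between the pads) lies 19 mm behind it; y points along the fingers, x is the direction in which the jaws open and shut, and the axes are right-handed (so a half turn about y gives the same grasp; the last joint's range is limited). The gripper opens to 91 mm and grips with 3 to 60 N. Pads are 32 mm wide; open, the fingers measure 118 mm over their backs; the gripper's body (76 mm by 178 mm) begins 60 mm behind the grasp point.
Start: joints at [66.778, 28.281, 77.091, -0, 74.628, -5.472], TCP at [0.191, 0.595, 0.214] pointing down, gripper open.
Joint ranges: [-166.48, 166.48], [-47.26, 123.95], [12.59, 153.08], [-70.14, 250.14], [6.76, 159.57], [-176.63, 176.63]. Speed limits (degrees/s): [108.29, 108.29, 147.25, 172.46, 172.46, 172.46].

### API

Orientations are given as a 3x3 rotation matrix whose columns are the frame's x, y, z axes.
In Python, from bench import ctrl gives the robot as it stands. The module is installed in compiled form; this text tells all that it offers. Calls block until the motion is done:
- ctrl.goto(position, orientation): joint-space move of the TCP to a pose.
- ctrl.move_l(position, vel=0.15, ori=None, contact_N=None): straight line of the TCP; ori=None keeps the orientation; vel is the mean speed in m/s. With contact_N (N) it stops when the force on the tool has changed by that much, and returns True; else False.
- ctrl.movej(angles): joint-space move.
- ctrl.command_gripper(opening): opening from 0.0 (shut) to 1.0 (fully open); the grip force is fixed at half the most; returns when the fingers have stopped.
- ctrl.sleep(seconds).
- ctrl.ik(position, orientation): joint angles nearest the present ones, or None.
- ctrl.read_camera(name): name is "side" or "top"; returns the picture (384x512x3 uint8, blue, green, red); there is no depth.
- ctrl.camera_params(name): a dict with "fx", "fy", "cx", "cy" (pixels), "pose" (4x4, takes a point from camera to world coordinates). Camera axes: x right, y up, looking along -z (the intrinsics and any distortion apply to the point x, -y, -z); pixel columns grow to the right and rows downward; lengths in m; the calibration is good to about 2 mm. A picture is of the moment at which its call begins. camera_params takes no time and is no camera call.
A pose or a line that the arm cannot do raises ctrl.MotionError and nothing moves.
- ctrl.sign_off(): hands the job in, once; it reports no verdict.
Readings, each from a call of its own:
- ctrl.current_t(): time.
- ctrl.current_q(): joint angles.
- ctrl.current_dq(): joint speeds.
- ctrl.current_effort(): joint torques, N m.
- ctrl.current_tool_pos(): TCP position.
- ctrl.current_eef_rot(): TCP orientation.
- ctrl.current_contact_force(): force on the tool from outside, world axes, zero at the start.
- ctrl.current_wrist_torque(): the same for the moment, N m.
- ctrl.current_grip_width(): opening from 0.0 (shut) to 1.0 (fully open).
Only numpy, scipy, OpenCV 4.12 (cv2) and the standard library are available. Lean on these libraries where they do the work, as an engineer would, in place of code of your own. Each camera call takes 0.05 s, during which the arm holds its last target.

## Working session

There is one attempt and no reset: what is moved stays moved. The work goes in short steps, each a Python script; the robot and the scene stay as the last script left them, time stands still between calls to the robot, and variables do not carry over. Pictures are saved under pics/ and viewed, and the job is handed in when it is done.

```bash
mkdir -p pics; python3 - <<'E'
from bench import ctrl
import cv2
for n in("side","top"):
    cv2.imwrite(f"pics/{n}0.png",ctrl.read_camera(n)); p=ctrl.camera_params(n); print(n,{k:(v if k!='pose' else v.round(3).tolist()) for k,v in p.items()})
print(ctrl.current_t(),ctrl.current_grip_width()); print(ctrl.current_eef_rot())
E
```

```text
side {'fx': 464.02871271320095, 'fy': 464.02871271320095, 'cx': 256.75566318096554, 'cy': 193.4381728086073, 'pose': [[0.975, 0.115, -0.188, 0.341], [-0.221, 0.493, -0.842, -1.163], [-0.005, 0.863, 0.506, 0.792], [0.0, 0.0, 0.0, 1.0]]}
top {'fx': 427.4560434696266, 'fy': 427.4560434696266, 'cx': 257.57214421790445, 'cy': 193.65890352724023, 'pose': [[0.024, 0.982, -0.188, 0.338], [-1.0, 0.024, -0.001, -0.04], [0.003, 0.188, 0.982, 1.376], [0.0, 0.0, 0.0, 1.0]]}
0.1 0.9966735809050746
[[ 3.04853234e-01 -4.29170340e-04 -9.52399245e-01]
 [ 9.52398703e-01 -1.02075743e-03  3.04853520e-01]
 [-1.10300270e-03 -9.99999387e-01  9.75600715e-05]]
```

View pics/side0.png

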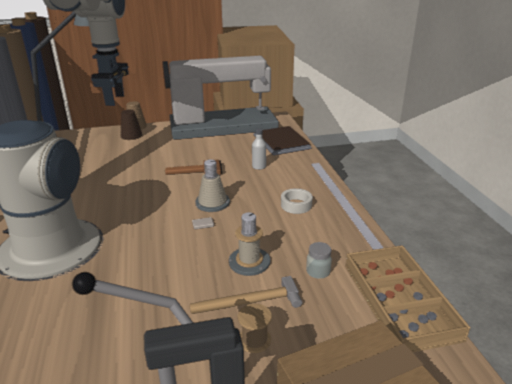

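View pics/top0.png

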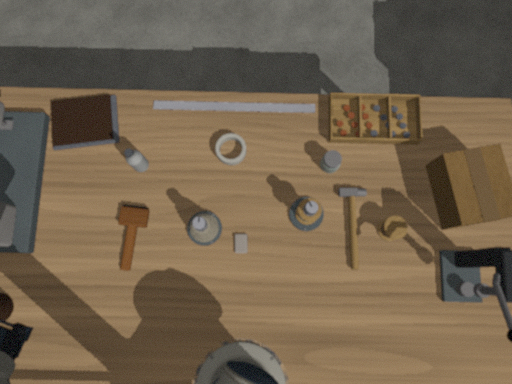

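The side view shows the cone stand at about (211,190), with its cap at (210,167). In the top view it is at (204,228), with the cap at (200,224). The spool stand is at (249,245) in side and (307,208) in top. I'll zoom in on the cone stand next.

```bash
python3 - <<'E'
import cv2,numpy as np
a=cv2.imread("pics/side0.png")[150:220,175:245]; b=cv2.imread("pics/top0.png")[195:260,170:235]
cv2.imwrite("pics/zoom0.png",np.hstack([cv2.resize(a,(400,400),interpolation=0),cv2.resize(b,(400,400),interpolation=0)]))
E
```

```text
(no output)
```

View pics/zoom0.png

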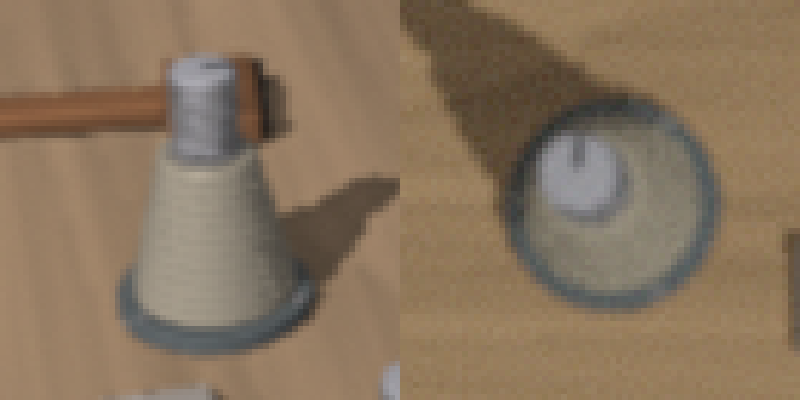

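```bash
cat > h.py <<'E'
import cv2,numpy as np
from bench import ctrl
def ray(n,u,v,z):
    p=ctrl.camera_params(n);P=p['pose']
    d=P[:3,:3]@np.array([(u-p['cx'])/p['fx'],-(v-p['cy'])/p['fy'],-1.]);o=P[:3,3]
    return o+d*(z-o[2])/d[2]
def proj(n,X):
    p=ctrl.camera_params(n);P=p['pose'];c=P[:3,:3].T@(np.array(X)-P[:3,3])
    return p['cx']+p['fx']*c[0]/-c[2],p['cy']+p['fy']*c[1]/c[2]
E
python3 - <<'E'
from h import *
print(ctrl.camera_params("top").keys())
im=cv2.imread("pics/top0.png")
def blob(im,m,box):
    x0,y0,x1,y1=box;k=np.zeros_like(m);k[y0:y1,x0:x1]=m[y0:y1,x0:x1]
    c=max(cv2.findContours(k,0,1)[0],key=cv2.contourArea);return cv2.minEnclosingCircle(c),cv2.contourArea(c),cv2.boundingRect(c), cv2.fitEllipse(cv2.convexHull(c))
hsv=cv2.cvtColor(im,cv2.COLOR_BGR2HSV)
b,g,r=[im[...,i].astype(int) for i in range(3)]
foot=((b>r+3)).astype(np.uint8)*255
print("foot",f:=blob(im,foot,(180,200,228,250)))
print(ray("top",*f[3][0],.012))
cap=((im.min(2)>135)).astype(np.uint8)*255
print("cap",c:=blob(im,cap,(185,210,212,240)))
for z in(.150,.152):print(ray("top",*c[3][0],z))
s=cv2.imread("pics/side0.png");b,g,r=[s[...,i].astype(int) for i in range(3)]
foot=((b>r+3)).astype(np.uint8)*255
print("foot",f:=blob(s,foot,(190,188,235,215)))
cap=((s.min(2)>110)&(b>r-5)).astype(np.uint8)*255
print("cap",blob(s,cap,(200,155,222,180)))
X=ray("top",*c[3][0],.151)
print("proj cap top in side",proj("side",X),"base",proj("side",[X[0],X[1],0.106]),proj("side",[X[0],X[1],0]))
E
```

```text
dict_keys(['fx', 'fy', 'cx', 'cy', 'pose'])
foot (((199.5, 223.5), 6.041623115539551), 69.0, (194, 218, 12, 12), ((199.3624725341797, 223.26739501953125), (10.408902168273926, 12.0655517578125), 126.60871124267578))
[0.4976034  0.14590134 0.012     ]
cap (((198.5, 223.0), 6.020897388458252), 72.0, (193, 218, 12, 11), ((198.5201873779297, 222.87205505371094), (10.61445426940918, 11.709046363830566), 62.43795394897461))
[0.48257228 0.12957837 0.15      ]
[0.48233696 0.1293018  0.152     ]
foot (((211.5, 202.5), 15.572511672973633), 65.5, (196, 200, 32, 11), ((211.6534881591797, 202.2707061767578), (16.467430114746094, 31.417789459228516), 87.65111541748047))
cap (((210.0, 168.5), 9.013978004455566), 106.0, (205, 160, 10, 18), ((209.11505126953125, 168.3921661376953), (12.191311836242676, 18.486108779907227), 7.178011894226074))
proj cap top in side (np.float64(210.13428609475284), np.float64(161.3874318835896)) base (np.float64(210.92515732125946), np.float64(174.21100393814436)) (np.float64(212.69417928624128), np.float64(202.89478945685352))
```

```bash
python3 - <<'E'
from h import *
print("foot hand",ray("top",204.1,227.5,.012), "glue",ray("top",125,150,.15))
C=np.array([.4825,.1295])
R=ctrl.current_eef_rot()
q=np.array(ctrl.ik([*C,.235],np.array([[1,0,0],[0,0,1],[0,-1,0]],float))); print(q.round(2))
q[5]=ctrl.current_q()[5]
ctrl.movej(q); print(ctrl.current_t(),ctrl.current_tool_pos())
q[5]=-165; ctrl.movej(q); print(ctrl.current_t(),ctrl.current_tool_pos(),ctrl.current_q().round(2)); print(ctrl.current_eef_rot().round(3),ctrl.current_contact_force(),ctrl.current_wrist_torque())
for n in("side","top"): cv2.imwrite(f"pics/{n}1.png",ctrl.read_camera(n))
a=cv2.imread("pics/side1.png")[100:220,150:270]; b=cv2.imread("pics/top1.png")[170:290,140:260]
cv2.imwrite("pics/zoom1.png",np.hstack([cv2.resize(a,(400,400),interpolation=0),cv2.resize(b,(400,400),interpolation=0)]))
E
```

```text
foot hand [0.48438301 0.13008802 0.012     ] glue [0.69485333 0.35892719 0.15      ]
[ 8.17 16.89 92.7  -0.   70.4   8.17]
2.0833 [0.48242377 0.13018384 0.2349662 ]
4.55 [0.48251417 0.12955302 0.23500421] [   8.18   16.89   92.7     0.     70.4  -164.97]
[[-0.993  0.    -0.119]
 [ 0.119  0.    -0.993]
 [-0.    -1.    -0.   ]] [-0.06636107  0.30052734  0.16240593] [ 0.05914606  0.10044959 -0.01613616]
```

View pics/zoom1.png

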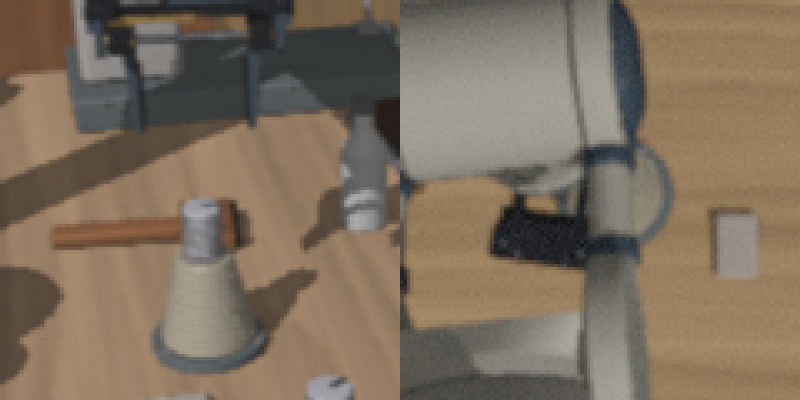

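The fingers now sit over the cap, centred between (135,125) and (255,125) in the left zoom, with the cap below at (201,205). The arm hides the cap in the top view. I'll descend and grip.

```bash
python3 - <<'E'
from h import *
hit=ctrl.move_l([.483,.1297,.113],vel=.1,contact_N=8); print(hit,ctrl.current_tool_pos())
if not hit:
    f0=ctrl.current_contact_force();ctrl.command_gripper(0.0);ctrl.sleep(.2)
    print(ctrl.current_grip_width()*91,ctrl.current_contact_force().round(2),f0.round(2),ctrl.current_wrist_torque().round(3),ctrl.current_tool_pos())
print(ctrl.current_t())
cv2.imwrite("pics/side2.png",cv2.resize(ctrl.read_camera("side")[100:220,150:270],(500,500),interpolation=0))
E
```

```text
False [0.48333271 0.12976169 0.11346053]
35.15015483732422 [-6.09  1.6   5.73] [ 0.14 -0.19 -0.02] [ 0.284  0.95  -0.027] [0.48225541 0.12974572 0.11297098]
7.1083
```

View pics/side2.png

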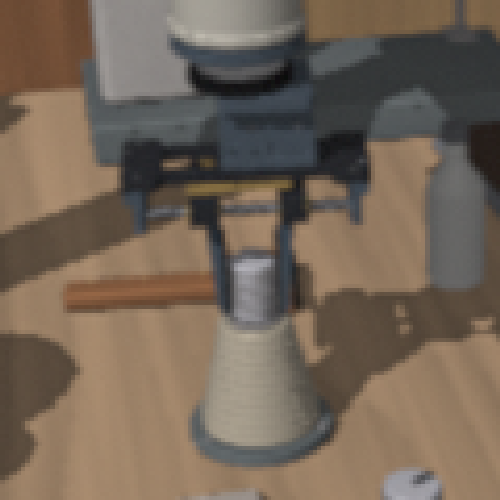

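Both fingers are closed on the cap, seen at (255,285) in the zoom, and the width reads 35 mm, which fits a 36 mm cap. Next I'll turn it clockwise in steps, following the thread down and watching the wrist moment.

```bash
python3 - <<'E'
from h import *
from scipy.spatial.transform import Rotation as Ro
R0=ctrl.current_eef_rot(); q=ctrl.current_q()
p=np.array([.4822,.1297,.113])
D=15
for k in range(1,22):
    Rn=Ro.from_euler('z',-D*k,degrees=True).as_matrix()@R0
    qq=ctrl.ik(p-[0,0,.006*D*k/360],Rn)
    if qq is None or abs(qq[5])>174: print("range",k);break
    ctrl.movej(qq)
    t=ctrl.current_wrist_torque(); f=ctrl.current_contact_force()
    print(k,round(ctrl.current_t(),2),ctrl.current_q()[5].round(1),np.round(qq[5],1),"M",t.round(3),"F",f.round(1),round(ctrl.current_grip_width()*91,1))
    if abs(t[2])>.3: break
E
```

```text
1 7.53 -150.3 -150.0 M [ 0.608  0.757 -0.054] F [-4.   3.2  3.8] 35.3
2 7.89 -135.3 -135.0 M [ 0.918  1.124 -0.057] F [-6.   5.   4.8] 35.4
3 8.26 -120.3 -120.1 M [ 1.37   1.345 -0.073] F [-8.5  7.3  7.9] 35.6
4 8.62 -105.4 -105.1 M [ 1.979  1.543 -0.083] F [-9.5 11.1  7.2] 35.6
5 8.99 -90.4 -90.1 M [ 2.683  1.701 -0.087] F [-9.2 13.9  6.6] 35.7
6 9.36 -75.4 -75.1 M [ 3.3    1.719 -0.082] F [-9.8 19.5  6.7] 35.3
7 9.72 -60.3 -60.1 M [ 3.86   1.639 -0.062] F [-8.1 22.5  6.3] 35.2
8 10.09 -45.3 -45.1 M [ 4.375  1.522 -0.03 ] F [-8.1 25.6  5.1] 35.3
9 10.46 -30.3 -30.0 M [ 4.818  1.309 -0.035] F [-6.8 27.7  2.8] 35.9
10 10.82 -15.3 -15.0 M [ 4.157  0.827 -0.117] F [-3.9 24.1  2.7] 35.6
11 11.19 -0.3 0.0 M [ 0.714  0.451 -0.1  ] F [-1.4  4.6  5.4] 35.5
12 11.56 14.8 15.0 M [-0.165  0.753 -0.043] F [-3.3 -0.6  7.9] 35.1
13 11.93 29.8 30.1 M [-0.041  1.147 -0.109] F [-6.1 -0.8  9.1] 35.2
14 12.29 44.8 45.1 M [ 0.058  1.543 -0.09 ] F [-7.9  1.2 11.1] 35.4
15 12.66 59.9 60.1 M [ 0.651  1.903 -0.111] F [-10.7   3.2  11.3] 35.9
16 13.03 74.9 75.1 M [ 1.339  2.325 -0.043] F [-13.3   7.9  10.6] 35.3
17 13.39 89.9 90.1 M [ 2.425  2.328 -0.032] F [-13.   13.8   9.7] 35.3
18 13.76 104.9 105.1 M [ 3.24   1.718 -0.027] F [-9.4 17.8  5.9] 35.6
19 14.12 119.9 120.1 M [ 2.785  0.659 -0.055] F [-2.2 16.   4. ] 35.1
20 14.49 134.8 135.1 M [ 1.792  0.277 -0.114] F [-0.3 10.7  4.7] 35.6
21 14.86 149.8 150.1 M [ 0.622  0.131 -0.034] F [0.2 3.1 6.4] 35.7
```

```bash
python3 - <<'E'
from h import *
a=ctrl.read_camera("side");b=ctrl.read_camera("top")
cv2.imwrite("pics/z3.png",np.hstack([cv2.resize(a[145:195,185:235],(400,400),interpolation=0),cv2.resize(b[195:260,170:235],(400,400),interpolation=0)]))
print(ctrl.current_tool_pos(), ctrl.current_wrist_torque())
E
```

```text
[0.48334154 0.1300007  0.10821401] [ 0.61146728  0.03136898 -0.15838835]
```

View pics/z3.png

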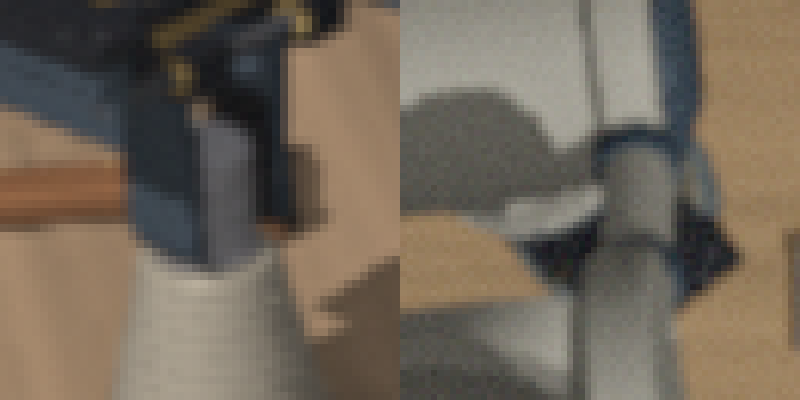

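The fingers hide the rib, so I can't tell from this picture whether the cap turned or slipped. I'll open, lift and look.

```bash
python3 - <<'E'
from h import *
ctrl.command_gripper(1.0); p=ctrl.current_tool_pos(); print(p)
ctrl.move_l([.4825,.13,.225],vel=.2)
a=ctrl.read_camera("side");print(ctrl.current_t(),ctrl.current_wrist_torque())
cv2.imwrite("pics/side4.png",a)
o=cv2.imread("pics/side0.png");m=cv2.imread("pics/side1.png")
f=lambda x:cv2.resize(x[152:184,194:226],(260,260),interpolation=0)
s=lambda x:cv2.resize(x[206:238,234:266],(260,260),interpolation=0)
cv2.imwrite("pics/z4.png",np.vstack([np.hstack([f(o),f(m),f(a)]),np.hstack([s(o),s(m),s(a)])]))
E
```

```text
[0.48218776 0.12971631 0.10775312]
16.7 [ 0.02056945  0.18887244 -0.02939083]
```

View pics/z4.png

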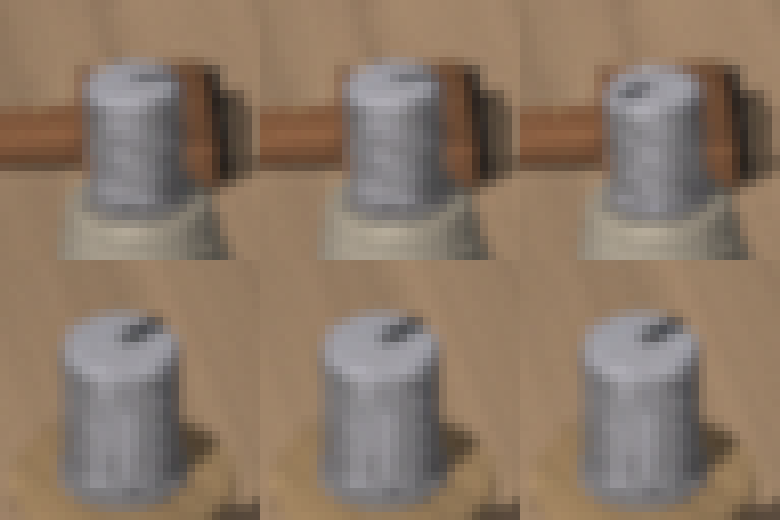

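The cap has turned from rib right (zoom (150,78)) to rib left and slightly towards the camera ((632,90)), about 170–190° clockwise, and dropped about 1 px. The fingers slipped for the rest of the 315°, which could be the stop, but I need to confirm it. The spool cap looks unchanged. I'll regrip with better centring and turn again, ending where the side camera can see the rib between the fingers.

```bash
cat >> h.py <<'E'
from scipy.spatial.transform import Rotation as Ro
# jaw angle (deg, world) of tool x  = 8.17+... : a = 8.17 - q6 + (base heading handled by ik)
def pose(a): 
    c,s=np.cos(np.radians(a)),np.sin(np.radians(a))
    x=np.array([c,s,0]);y=np.array([0,0,-1.]);return np.column_stack([x,y,np.cross(x,y)])
E
python3 - <<'E'
from h import *
p=np.array([.4820,.1320,.225])
q=np.array(ctrl.ik(p,pose(87-180)));print(q.round(1)); 
q[5]=-79+0.0; ctrl.movej(q)
print(ctrl.current_t(),ctrl.current_eef_rot()[:,0].round(3))
p[2]=.108
hit=ctrl.move_l(p,vel=.12,contact_N=8);print(hit)
if not hit:
    ctrl.command_gripper(0.0)
    for i in range(3):
        ctrl.sleep(.15);f=ctrl.current_contact_force();print(f.round(1),ctrl.current_tool_pos().round(4),ctrl.current_wrist_torque().round(3))
        if np.hypot(*f[:2])<4: break
        p[:2]+=np.clip(f[:2]*.00012,-.0015,.0015); ctrl.move_l(p,vel=.02)
    print("p",p,ctrl.current_t())
E
```

```text
[  8.5  17.5  93.5  -0.   69.  101.5]
20.175 [ 0.045  0.999 -0.   ]
False
[ 0.2 -5.5  1.6] [0.482  0.1315 0.108 ] [-0.897  0.016 -0.001]
[-1.2  0.9  2.7] [0.482  0.1314 0.108 ] [0.244 0.207 0.045]
p [0.48202679 0.13134598 0.108     ] 22.7333
```

```bash
python3 - <<'E'
from h import *
p=np.array([.4818,.1313,.1078])
a0=87.4
for k in range(1,6):
    ctrl.movej(ctrl.ik(p,pose(a0-20*k)))
    print(round(ctrl.current_t(),2),ctrl.current_q()[5].round(1),ctrl.current_wrist_torque().round(3),ctrl.current_contact_force().round(1))
a=ctrl.read_camera("side")
cv2.imwrite("pics/side5.png",a)
f=lambda x:cv2.resize(x[148:184,192:228],(380,380),interpolation=0)
cv2.imwrite("pics/z5.png",np.hstack([f(cv2.imread("pics/side4.png")),f(a)]))
E
```

```text
23.18 -59.2 [ 0.396 -0.012 -0.092] [0.4 1.9 5.4]
23.62 -39.4 [ 0.534 -0.314 -0.094] [1.8 3.2 4.1]
24.06 -19.4 [ 0.741 -0.512 -0.108] [3.4 5.  4.1]
24.5 0.5 [ 0.329 -0.706 -0.11 ] [4.5 3.5 4.2]
24.94 20.5 [-0.145 -0.892 -0.113] [4.5 0.  4. ]
```

View pics/z5.png

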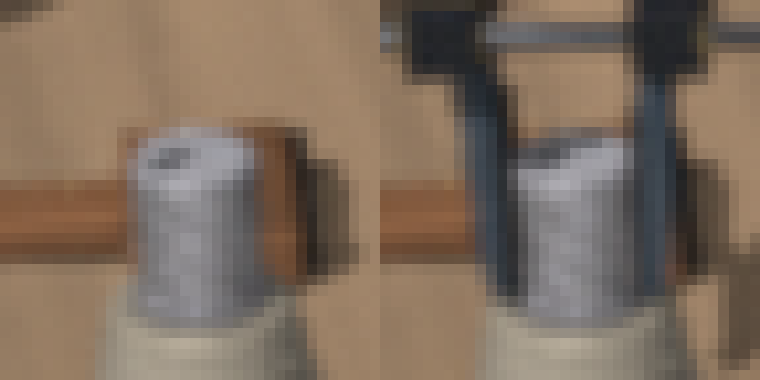

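In the right panel the rib is still left of centre at (545,155) after another 100° of finger turn, so the cap was held while the fingers slipped. That fits the stop. I'll continue clockwise by 90°, hold, then back off 90° and see whether the rib follows.

```bash
python3 - <<'E'
from h import *
a0=-12.6
def go(p,a):
    ctrl.movej(ctrl.ik(p,pose(a)))
    print(round(ctrl.current_t(),2),ctrl.current_q()[5].round(1),ctrl.current_wrist_torque().round(3),ctrl.current_contact_force().round(1))
for k in range(1,4): go([.4820,.1313,.1078],a0-30*k)
ctrl.sleep(.3); print(ctrl.current_wrist_torque().round(3))
for k in range(1,7): go([.4820,.1313,.1078+.00025*k],a0-90+15*k)
a=ctrl.read_camera("side")
cv2.imwrite("pics/side6.png",a)
f=lambda x:cv2.resize(x[148:184,192:228],(380,380),interpolation=0)
cv2.imwrite("pics/z6.png",np.hstack([f(cv2.imread("pics/side5.png")),f(a)]))
E
```

```text
25.57 50.5 [-0.263 -0.546  0.095] [ 4.5 -0.6  4.7]
26.16 80.5 [-0.155 -0.068  0.211] [ 2.1 -0.3  5.3]
26.74 110.5 [1.02  0.378 0.116] [-1.1  6.   4.6]
[1.018 0.386 0.103]
27.41 95.4 [0.33  0.327 0.092] [-2.6  2.6  5.5]
27.77 80.4 [-0.477  0.272  0.05 ] [-1.2 -2.   5.8]
28.14 65.4 [-1.115  0.04   0.061] [-0.3 -6.4  5.3]
28.51 50.4 [-1.676 -0.27   0.022] [ 0.7 -8.5  4. ]
28.88 35.4 [-2.117 -0.646  0.033] [  3.  -12.1   2.4]
29.24 20.4 [-2.398 -1.05   0.063] [  4.8 -13.2   1.2]
```

View pics/z6.png

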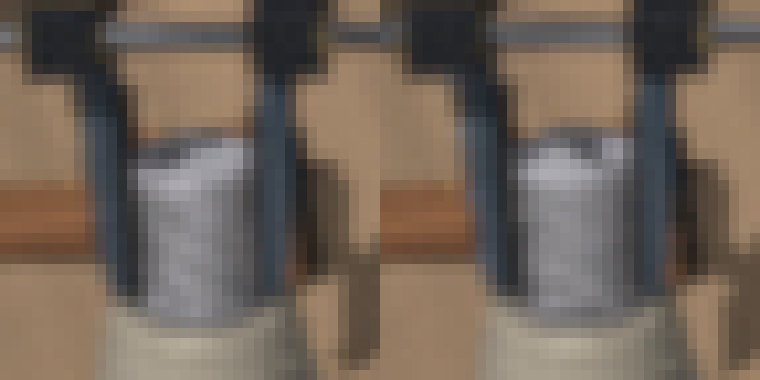

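The dark mark at (590,147) may be rib or finger shadow. It doesn't match a clean +90°, where the rib should point at the camera, so I'll lift for a clear look.

```bash
python3 - <<'E'
from h import *
ctrl.command_gripper(1.0)
p=ctrl.current_tool_pos();p[2]=.225
ctrl.move_l(p,vel=.2)
a=ctrl.read_camera("side");print(ctrl.current_t(),ctrl.current_wrist_torque(),ctrl.current_contact_force())
cv2.imwrite("pics/side7.png",a)
f=lambda x:cv2.resize(x[152:176,198:222],(260,260),interpolation=0)
cv2.imwrite("pics/z7.png",np.hstack([f(cv2.imread("pics/side0.png")),f(cv2.imread("pics/side4.png")),f(a)]))
E
```

```text
31.025 [-0.12515323  0.05645142  0.05629485] [-0.34811932 -0.4830275  -0.06316637]
```

View pics/z7.png

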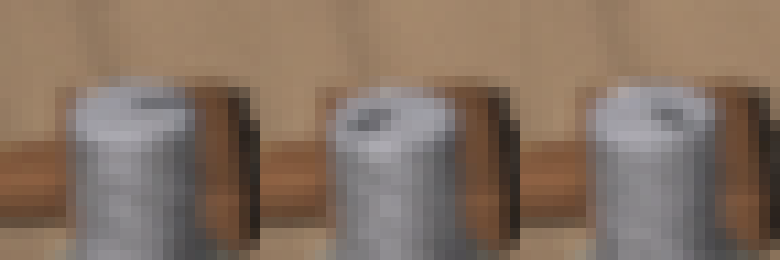

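With the fingers clear, the rib now points right and towards the camera (right panel, about (675,118)). Before, it pointed left (middle panel, (372,120)). So the mark in the earlier picture was shadow, and the back-off did turn the cap. I'll measure the angles by ray casting.

```bash
python3 - <<'E'
from h import *
def rib(fn,z,cx=210):
    im=cv2.imread(fn).astype(float).mean(2)
    r0,r1,c0,c1=158,168,203,217
    g=im[r0:r1,c0:c1]; V,U=np.mgrid[r0:r1,c0:c1]
    C=(.482,.1313)
    P=np.array([[ray("side",u,v,z)[:2] for u in range(c0,c1)] for v in range(r0,r1)])
    return g,P,U,V
for fn,zs in(("side0",(.1505,)),("side4",(.148,)),("side5",(.148,)),("side7",(.1495,))):
    for z in zs:
        g,P,U,V=rib(f"pics/{fn}.png",z)
        for C in((.482,.1313),(.483,.1297),(.481,.129)):
            d=P-np.array(C);rr=np.hypot(d[...,0],d[...,1]);m=rr<.0135
            w=np.clip(np.median(g[m])-12-g,0,None)*m
            v=(d*w[...,None]).sum((0,1))/w.sum()
            print(fn,z,C,v.round(4),np.degrees(np.arctan2(v[1],v[0])).round(1))
    print(g.astype(int))
E
```

```text
side0 0.1505 (0.482, 0.1313) [0.0083 0.001 ] 6.8
side0 0.1505 (0.483, 0.1297) [0.0073 0.0026] 19.6
side0 0.1505 (0.481, 0.129) [0.0072 0.0033] 24.9
[[128 128 127 122 118 120 126 130 131 132 129 128 127 127]
 [127 124 126 129 126 126 135 139 138 136 127 119 114 108]
 [114 111 128 144 149 149 149 144 138 135 124 110  92  82]
 [112 114 141 154 155 156 151 132 113 111 112 107  91  78]
 [115 127 151 157 157 156 155 150 148 148 149 141 112  85]
 [112 125 153 161 162 161 161 161 159 156 151 135 104  82]
 [104 111 137 160 169 170 171 168 157 143 122 107  89  81]
 [ 91  99 112 129 146 154 156 152 139 122 106  89  81  80]
 [ 89  94 103 121 138 145 145 138 124 113 101  85  79  77]
 [ 90  96 107 124 140 148 148 140 126 114 102  88  76  72]]
side4 0.148 (0.482, 0.1313) [-0.0078 -0.0022] -164.1
side4 0.148 (0.483, 0.1297) [-0.008  -0.0004] -177.2
side4 0.148 (0.481, 0.129) [-0.0068  0.0001] 179.5
[[133 132 130 126 121 125 128 130 132 134 132 131 132 130]
 [129 126 125 124 122 126 135 136 134 132 124 117 113 110]
 [117 109 113 124 133 141 154 149 143 139 126 108  93  82]
 [112 101 123 144 147 145 1
[... 1181 characters left out ...]
57.3
side7 0.1495 (0.483, 0.1297) [ 0.0032 -0.0049] -56.8
side7 0.1495 (0.481, 0.129) [ 0.0051 -0.0041] -38.5
[[132 131 129 124 121 122 124 129 128 131 131 131 132 130]
 [129 125 125 130 136 133 129 132 131 133 129 121 114 109]
 [117 111 124 147 165 161 154 150 149 152 143 125 103  85]
 [114 119 143 156 163 161 156 141 140 146 153 150 123  92]
 [118 133 154 159 159 160 154 128 108 113 141 151 128  94]
 [118 133 154 162 163 164 164 154 135 120 127 131 109  84]
 [109 121 145 165 171 172 171 166 161 147 130 114  93  81]
 [ 93 103 120 139 155 159 161 154 145 132 116 100  88  81]
 [ 90  99 109 124 138 142 144 140 131 121 109  92  84  79]
 [ 93  99 112 122 135 136 136 133 126 119 110  92  79  75]]
```

```bash
python3 - <<'E'
from h import *
for fn,z,box in(("side0",.1505,(160,162,209,215)),("side4",.148,(161,164,205,210)),("side7",.1495,(161,164,209,215))):
    im=cv2.imread(f"pics/{fn}.png").astype(float).mean(2); r0,r1,c0,c1=box
    X=[];W=[]
    for v in range(r0,r1):
        for u in range(c0,c1):
            w=max(0,142-im[v,u]); 
            if w>0: X.append(ray("side",u,v,z)[:2]);W.append(w)
    X=np.array(X);W=np.array(W);c=np.cov(X.T,aweights=W);e,E=np.linalg.eigh(c);d=E[:,1]
    print(fn,np.average(X,axis=0,weights=W).round(4),np.degrees(np.arctan2(d[1],d[0])).round(1),"(mod 180)",np.sqrt(e))
E
python3 - <<'E'
from h import *
p=np.array([.4820,.1313,.109])
ctrl.movej(ctrl.ik([*p[:2],.225],pose(-12.6)))
hit=ctrl.move_l(p,vel=.12,contact_N=8);print(hit)
if not hit:
    ctrl.command_gripper(0.0);ctrl.sleep(.3)
    print(ctrl.current_t(),ctrl.current_grip_width()*91,ctrl.current_contact_force().round(2),ctrl.current_wrist_torque().round(3),ctrl.current_tool_pos().round(4),ctrl.current_q()[5])
a=ctrl.read_camera("side");cv2.imwrite("pics/side8.png",a)
f=lambda x:cv2.resize(x[145:185,190:230],(380,380),interpolation=0)
cv2.imwrite("pics/z8.png",np.hstack([f(cv2.imread("pics/side6.png")),f(a)]))
E
```

```text
side0 [0.4909 0.1335] -163.5 (mod 180) [0.00316532 0.00435587]
side4 [0.4734 0.1304] 108.1 (mod 180) [0.00359128 0.00544764]
side7 [0.4867 0.1245] 120.2 (mod 180) [0.00221365 0.00506746]
False
33.575 35.29644901144843 [ 3.58 -2.56 -0.79] [-0.367 -0.493 -0.017] [0.4823 0.1313 0.1091] 20.98578831130263
```

View pics/z8.png

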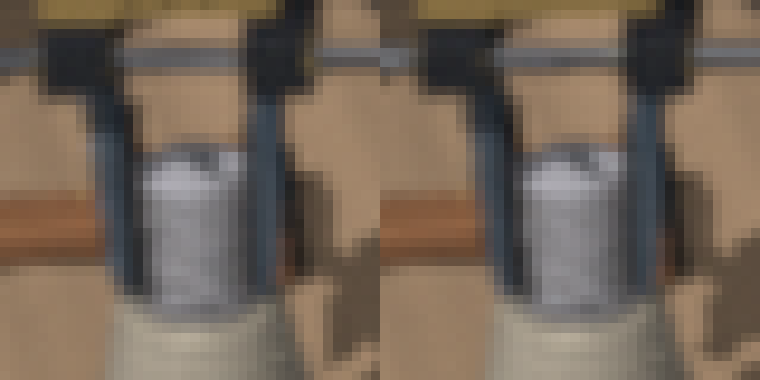

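The regrip view matches the one before release, with the mark still at about (200,158), and the fingers are closed at 35.3 mm and well centred. I'm handing in.

```bash
python3 - <<'E'
from h import *
print(ctrl.current_grip_width()*91,ctrl.current_dq().round(3)); ctrl.sign_off(); print(ctrl.current_t())
E
```

```text
35.54692669254098 [ 0.054  0.045 -0.082 -0.044 -0.038 -0.079]
the job is handed in; nothing more can be done
the job is handed in; nothing more can be done
```

I screwed the cone stand's cap down to its stop, backed it off 90° and handed in with the fingers still closed on it, at about 34 s. No verdict was reported.

**Reaching the stop:** The fingers turned 315° clockwise while the cap turned only about 160–190°. In a second grip I turned another 190° clockwise. After the first 100° of that the rib was still on the same side, as far as finger shadow let me see. I took this as the cap being bottomed out.

**Back-off:** I turned the fingers back 90°. A clear picture then showed the rib had moved anticlockwise. My estimates were mostly about 93–108°, though one choice of cap centre gave about 130°, because the rib is only a few pixels long. The fingers only turned back 90°, so I trust 90°.

**Final grip:** The last check showed the fingers closed at about 35 mm on the 36 mm cap. The tool was within about 1 mm of my estimate of the cap's axis, with a side force of about 4 N. The cap looked the same after the regrip as before it.

**Checks that failed or disagreed:**
- The wrist moment never showed a clear jump at the stop. Its readings were about as small as its own drift, so the stop is judged from the pictures alone.
- A line fit to the rib pixels was too coarse to use.
- One picture taken while gripping seemed to show the wrong rib angle. The clear view showed that mark was finger shadow.

**Other items:** The spool stand's cap looked unchanged in the one picture where I compared it. I moved nothing else on the bench that I know of, but I didn't measure the loose items again at the end.

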